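# Fill the tablet jar from the tipping tray

### The arm

A 6-joint arm with a two-finger parallel gripper is mounted at the origin on the work surface. World frame = base frame: x ahead of the robot, y to its left, z up, the work surface at z = 0. Lengths are in mm, angles in rad, forces in N, time in s.
With the tool pointing down it reaches from about 350 to 800 mm from the base axis. Payload 7.3 kg.
Tool frame: the origin (TCP) lies at the very end of the fingers, on their centre line; the grasp point (between the pads) lies 19 mm behind it; z points along the fingers, y is the line along which they close (so a half turn about z gives the same grasp; the last joint's range is limited). The gripper opens to 85 mm and grips with 20 to 120 N. Pads are 22 mm wide; open, the fingers measure 114 mm over their backs; the gripper's body (76 mm by 85 mm) begins 54 mm behind the grasp point. The pads swing forward as they close: fully open they stand 13 mm farther back than shut.
Start: joints at [-1.448, 0.342, 1.524, -0, 1.275, -0.146], TCP at [139.449, -506.161, 231.322] pointing down, gripper open.
Joint ranges: [-2.53, 2.53], [-0.77, 2.02], [0.04, 2.7], [-1, 4.14], [0.28, 2.66], [-3.11, 3.11]. Speed limits (rad/s): [2.57, 2.57, 3.14, 3.14, 3.14, 3.14].

### API

Orientations are given as a unit quaternion [x, y, z, w].
In Python, from bench import env gives the robot as it stands.
- The arm moves only by the tool arm_command, never from a script. Its argument "plan" is a list of rows, each a list of 3 entries, a list of its own where there are three numbers: the shift along the tool's x, y, z normalised to -1 to 1, where 1 is 0.1 m, then the turn, a rotation vector about the tool's x, y, z normalised to -1 to 1, where 1 is pi/4 rad, then the finger opening in mm, from 0 to 85.4. A call has 1 to 5 rows; each row is the pose to reach, as a shift and turn from the pose commanded when the call began, along the tool's axes at that moment; what a row does not reach only later rows make up. A row lasts 1/8 s, in which the tool goes at most 62.5 mm and 10.7 degrees, less where a joint would pass 70% of its speed; a pose out of reach is approached as far as the arm can. A call with a number of a shift or a turn outside -1 to 1 is refused whole. A call with a gripper value outside its range is refused whole. The fingers move at their own pace and stop on an object; "newtons" is the grip in N (left out, the last holds). Time passes only in rows, so rows that repeat a pose let the fingers close. It gives the time, the measured TCP pose, the force, the opening and the grip force at its end, in the units of the state.
- env.get_state(): the state, without advancing time (a new reading comes with each control period).
- env.capture(name): name is "scene" or "top"; returns (picture, depth): 400x640x3 uint8, blue, green, red; 400x640 float32, mm along the optical axis (not along the pixel's ray), 0 where there is no reading.
- env.calibration(name): a dict with "fx", "fy", "cx", "cy" (pixels), "D" ([k1, k2, p1, p2, k3] as OpenCV has them; the pictures are not rectified), "R" (3x3) and "t" (3): a world point X has camera coordinates R X + t. Camera axes: x right, y down, z forward; pixel columns grow to the right and rows downward; lengths in mm; the calibration is good to about 2 mm. A picture is of the moment at which its call begins. calibration takes no time and is no camera call.
- env.hand_in(): hands the job in; it is judged then, once.
The state is a dict: "time_s": time; "q": joint angles; "qvel": joint speeds; "effort": joint torques, N m; "tool_pos": TCP position; "tcp_rot": TCP orientation; "wrist_force": force on the tool from outside, world axes, zero at the start; "moment": the same for the moment, N m; "width": opening from 0.0 (shut) to 1.0 (fully open); "grasp_force": force on a finger pad.
Only numpy, scipy, OpenCV 4.12 (cv2) and the standard library are available. Lean on these libraries where they do the work, as an engineer would, in place of code of your own. Each camera call takes 0.05 s, during which the arm holds its last target. There are 200 camera calls.

### The job

Slide the jar with its funnel along the channel of the dispensing stand until it sits fully home against the stop, upright under the tray's lip. Then raise the tray's handle to pour all six tablets through the funnel, so that every one ends up down inside the jar and none is left in the tray or the funnel (free any that bridge in its throat), and lower the tray back to level under control, without letting it drop. Do not tip the jar over, and leave the bottle, the cup and the medicine jar alone.

Things in the scene. Friction and masses are not known exactly. Their poses are not given: they have to be found in the camera images.
- stand: fixed dispensing stand: grey base plate 160 x 370 mm, 6 mm thick (y -195 to 175 mm), with a guide channel, an end stop, and two uprights (x +-68, y 45 mm, 12 mm thick, 180 mm high) carrying a steel tipping tray. Origin: on the table, on the axis of the jar when it is fully home. y runs along the channel to the stop and on to the tray's handle; z up.
- stop (a point): middle of the face of the black rubber end stop that the jar's side meets (60 mm wide, up to 40 mm high): stand y = 29.5 mm, height 25 mm. The channel in front of it runs from stand y = -195 to 30 mm: 64 mm clear between two rails, 8 mm thick, reaching 21 mm above the table.
- jar: loose clear jar, 0.35 kg, 58 mm outer and 51 mm inner diameter, 92 mm high, standing on the base plate in the channel, with a grey funnel fixed in its mouth (one piece). White collar 62 mm wide at heights 84 to 95 mm. Origin: centre of its underside; z up.
- jar_rim (a point): centre of the mouth of the jar's funnel, 137 mm above the jar's underside. The rim is 110 mm wide outside, 104 inside, upright for 7 mm, then the funnel narrows to a throat 41 mm wide at heights 86 to 94 mm. The rim overhangs the jar all round. With the jar home it is 21 mm below the level tray's lip.
- tray (a joint): angle of the tipping tray, rad: 0 = level (at rest, lower limit); grows as the handle end is raised and the open lip dips into the funnel; upper limit 0.95. About 0.25 kg, swings almost freely and falls back when let go. Tablets begin to slide somewhere between 0.4 and 0.7.
- tray_hinge (a point): middle of the tray's hinge line, which runs along the stand's x axis: stand y = 45 mm, height 166 mm. The tray is 70 mm wide (64 inside), walls 24 mm high, open at its lip 25 mm beyond the hinge on the channel side, closed by an end wall 105 mm behind the hinge.
- tray_bar (a point): middle of the tray's handle: a round dark steel bar, 10 mm thick, 90 mm long, parallel to the hinge, 155 mm behind and 20 mm above it when level (200 mm from the stand's origin in y, height 186 mm); about 45 mm free between it and the tray's end wall. Moves with the tray.
- tab1_center (a point): centre of tablet 1 of 6: a chunky white water-treatment tablet, a disc 22 mm in diameter and 12 mm thick, 10 g, lying in the tray at the start
- tab2_center (a point): centre of tablet 2 of 6: a chunky white water-treatment tablet, a disc 22 mm in diameter and 12 mm thick, 10 g, lying in the tray at the start
- tab3_center (a point): centre of tablet 3 of 6: a chunky white water-treatment tablet, a disc 22 mm in diameter and 12 mm thick, 10 g, lying in the tray at the start
- tab4_center (a point): centre of tablet 4 of 6: a chunky white water-treatment tablet, a disc 22 mm in diameter and 12 mm thick, 10 g, lying in the tray at the start
- tab5_center (a point): centre of tablet 5 of 6: a chunky white water-treatment tablet, a disc 22 mm in diameter and 12 mm thick, 10 g, lying in the tray at the start
- tab6_center (a point): centre of tablet 6 of 6: a chunky white water-treatment tablet, a disc 22 mm in diameter and 12 mm thick, 10 g, lying in the tray at the start
- water: closed clear water bottle, 64 mm wide, 200 mm high; a bystander on the table beyond the stand, to be left alone. Origin: centre of its underside.
- coffee: black lidded coffee cup, 86 mm wide, 135 mm high; a bystander on the table beyond the stand, to be left alone. Origin: centre of its underside.
- pills: closed white medicine jar, 68 mm wide, 115 mm high; a bystander on the table beyond the stand, to be left alone. Origin: centre of its underside.

How it is judged (in metres and radians):
On the way, in this order (a step that is already met when the one before it is completed fails the run):
1. the jar stands upright, fully home against the stop (y of jar in the frame of stand above -0.004 m and angle between jar's own z axis and vertical below 0.06 rad), for 0.2 s.
2. all six tablets are down inside the jar (z of tab1_center in the frame of jar between 0.004 and 0.084 m and horizontal distance between each of tab1_center, tab2_center, tab3_center, tab4_center, tab5_center, tab6_center and jar below 0.027 m and z of tab2_center in the frame of jar between 0.004 and 0.084 m and z of tab3_center in the frame of jar between 0.004 and 0.084 m and z of tab4_center in the frame of jar between 0.004 and 0.084 m and z of tab5_center in the frame of jar between 0.004 and 0.084 m and z of tab6_center in the frame of jar between 0.004 and 0.084 m), for 0.2 s.
At the end, for the whole second after the job is handed in: All six tablets lie inside the jar (centres 4 to 84 mm above its underside, within 27 mm of its axis), the jar stands upright (within 0.06 rad) and home against the stop (within 4 mm), and the tray is back at level (below 0.05 rad) (all of step 1 and all of step 2 and value of joint tray below 0.05 rad); the robot touches nothing.
It fails at once if the jar is tipped by more than 0.4 rad (angle between jar's own z axis and vertical above 0.4 rad).
It fails at once if the tray is dropped (it falls at more than 3 rad/s) (velocity of joint tray below -3 rad/s).
It fails at once if a bystander is moved by more than 30 mm (distance of any of water, coffee, pills from where it was at the start of the episode above 0.03 m).
It also fails if it takes over 70 s, if anything falls off the work surface, if the arm or the gripper's body presses on something with over 40 N, if the wrist force passes 120 N, or if a joint passes its speed limit or range.

## Working session

There is one attempt and no reset: what is moved stays moved. The work goes in short steps, Python scripts to look and compute and a tool call to move; the robot and the scene stay as the last step left them, time stands still between calls to the robot, and variables do not carry over. Pictures are saved under pics/ and viewed, at most 10 in all, crops included, and the job is handed in when it is done.

Besides the shell and the picture viewer there is one more tool, called after "Call:" as a command line: name --argument value ..., lists and objects as JSON in quotes. arm_command: Moves the arm, as the interface text tells. Its arguments: {"type":"object","properties":{"plan":{"type":"array","items":{"type":"array"}},"newtons":{"type":"number"}},"required":["plan"]}

```bash
ls; mkdir -p pics
python3 - <<'E'
from bench import env
import cv2
print(env.get_state())
for n in("scene","top"):
    p,d=env.capture(n); cv2.imwrite(f"pics/{n}0.png",p); print(n,env.calibration(n))
    import numpy as np; np.save(f"pics/{n}0.npy",d)
E
```

```text
pics
{'time_s': 0.0, 'q': array([-1.44802041e+00,  3.42704453e-01,  1.52501891e+00,  3.01491272e-05,
        1.27540328e+00, -1.46035735e-01]), 'qvel': array([ 3.84143332e-04, -3.01848376e-05,  4.21672703e-04, -8.02430000e-04,
       -5.58209945e-04, -1.36919324e-04]), 'effort': array([ 2.31082697e-03, -4.33666384e+01, -2.46011478e+01,  3.89611978e-05,
        7.79300026e-03,  1.08281247e-05]), 'tool_pos': array([ 139.39508262, -505.73945458,  230.63478417]), 'tcp_rot': array([ 9.90981425e-01,  1.33997118e-01,  2.33371797e-05, -7.66774680e-04]), 'wrist_force': array([0.30668042, 0.35378452, 0.1857085 ]), 'moment': array([-0.02180159, -0.07862245,  0.02298228]), 'grasp_force': 0.0, 'width': 1.0008431604263786}
scene {'fx': 386.7733239329367, 'fy': 386.7733239329367, 'cx': 317.54787616226804, 'cy': 187.82921241524315, 'D': array([0.02603293, 0.        , 0.        , 0.        , 0.        ]), 'R': array([[ 0.65145435,  0.75866589, -0.00576979],
       [ 0.44100051, -0.38484648, -0.81080931],
       [-0.61735385,  0.52566078, -0.58528196]]), 't': array([-419.84469119, -149.12683484, 1217.40706653])}
top {'fx': 435.00719721589485, 'fy': 435.00719721589485, 'cx': 320.13474686473825, 'cy': 200.26958163769433, 'D': array([0.03948899, 0.        , 0.        , 0.        , 0.        ]), 'R': array([[-0.01045737, -0.99986922, -0.01233627],
       [-0.9903985 ,  0.01205743, -0.13771503],
       [ 0.13784576,  0.01077768, -0.99039507]]), 't': array([ 20.93825978, 656.28439191, 819.79710927])}
```

View pics/scene0.png

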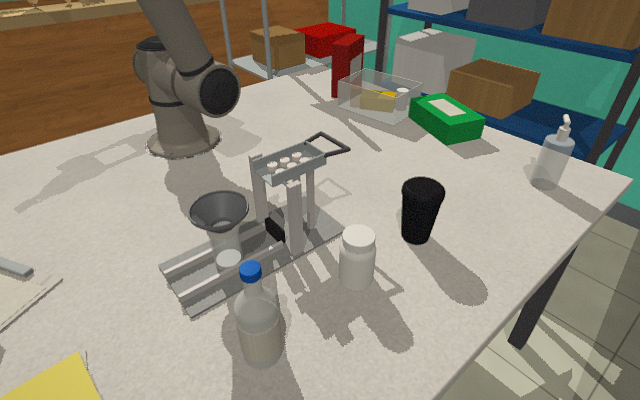

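View pics/top0.png

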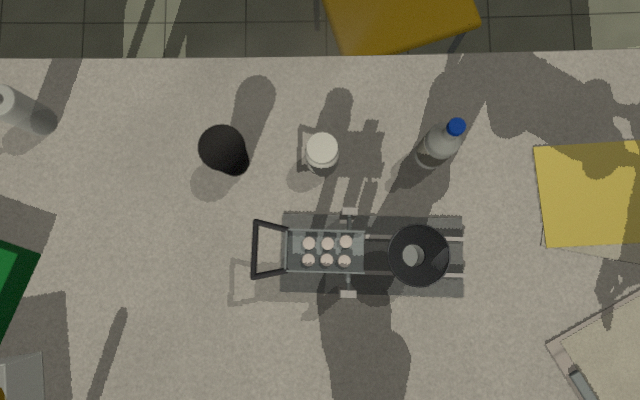

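Top view: the uprights' tops are near (349,211) and (348,294), the bar runs along col ~255 from row 221 to 278, and the funnel rim is centred at ~(419,256). The stand's +y points image-left, roughly along world +y. In the scene view the jar stands in the channel, away from the stop.

```bash
cat > h.py <<'E'
import numpy as np, cv2
from bench import env
def ray(n,px,z):
    c=env.calibration(n);K=np.array([[c['fx'],0,c['cx']],[0,c['fy'],c['cy']],[0,0,1]])
    u=cv2.undistortPoints(np.array(px,float).reshape(-1,1,2),K,c['D']).reshape(-1,2)
    d=np.c_[u,np.ones(len(u))]@c['R']; o=-c['R'].T@c['t']
    return o+d*((z-o[2])/d[:,2])[:,None]
def cloud(n,d):
    c=env.calibration(n);K=np.array([[c['fx'],0,c['cx']],[0,c['fy'],c['cy']],[0,0,1]])
    h,w=d.shape; g=np.stack(np.meshgrid(np.arange(w),np.arange(h)),-1).reshape(-1,1,2).astype(float)
    u=cv2.undistortPoints(g,K,c['D']).reshape(-1,2)
    P=np.c_[u,np.ones(len(u))]*d.reshape(-1,1)
    return ((P-c['t'])@c['R']).reshape(h,w,3)
E
python3 - <<'E'
from h import *
img=cv2.imread('pics/top0.png');d=np.load('pics/top0.npy')
P=cloud('top',d);z=P[...,2]
def comp(m,roi,name):
    r=np.zeros_like(m);x0,y0,x1,y1=roi;r[y0:y1,x0:x1]=m[y0:y1,x0:x1]
    n,l,s,c=cv2.connectedComponentsWithStats(r.astype(np.uint8))
    for i in range(1,n):
        if s[i,4]>8:
            q=P[l==i];print(name,s[i],'mean',q.mean(0).round(1),'min',q.min(0).round(),'max',q.max(0).round())
comp((z>173)&(z<188),(335,200,365,225),'upA'); comp((z>173)&(z<188),(335,280,365,305),'upB')
bar=(z>165)&(z<215); comp(bar,(245,210,290,290),'bar')
rim=(z>132)&(z<152); comp(rim,(375,210,470,300),'rim')
ys,xs=np.nonzero(rim[210:300,380:470]); (cx,cy),r=cv2.minEnclosingCircle(np.c_[xs+380,ys+210].astype(np.float32)); print(cx,cy,r,ray('top',[[cx,cy]],143))
g=img.max(2);
base=(z>2.5)&(z<12)
ys,xs=np.nonzero(base[200:305,270:475]);
print('baserect',cv2.minAreaRect(P[200:305,270:475][base[200:305,270:475]][:,:2].astype(np.float32)))
ys,xs=np.nonzero(bar[210:290,245:262]); 
for y in range(216,284,4): print(y,[ (x,int(z[y,x])) for x in range(246,264,2)])
E
```

```text
upA [342 207  16   8 118] mean [619.4 -36.4 180.1] min [614. -49. 178.] max [626. -24. 183.]
upB [340 290  17   8 129] mean [484.3 -32.3 180.2] min [479. -45. 175.] max [490. -19. 183.]
bar [250 219  40  61 935] mean [555.6  97.9 188.4] min [509.  63. 166.] max [607. 127. 194.]
rim [387 224  64  64 892] mean [ 545.7 -160.6  138.2] min [ 492. -210.  132.] max [ 599. -102.  146.]
418.25 255.0625 32.44145202636719 [[ 545.51785742 -155.65024464  143.        ]]
baserect ((556.1356201171875, -89.60691833496094), (418.2535095214844, 212.00262451171875), 89.43014526367188)
216 [(246, -4), (248, 1), (250, 1), (252, 0), (254, 902), (256, 0), (258, 0), (260, 0), (262, 0)]
220 [(246, 1), (248, 0), (250, 0), (252, -1), (254, 190), (256, 189), (258, 189), (260, 190), (262, 188)]
224 [(246, 1), (248, 0), (250, -2), (252, -1), (254, 191), (256, 191), (258, 189), (260, 190), (262, 191)]
228 [(246, 0), (248, 1), (250, 0), (252, -1), (254, 191), (256, 190), (258, 188), (260, 0), (262, 0)]
232 [(246, 0), (248, 2), (250, 1), (252, 1), (254, 191), (256, 188), (258, 186), (260, 0), (262, 3)]
236 [(246, 1),
[... 524 characters left out ...]
), (250, -1), (252, 190), (254, 190), (256, 189), (258, 0), (260, 2), (262, -2)]
260 [(246, 0), (248, -2), (250, 1), (252, 191), (254, 190), (256, 190), (258, -2), (260, 0), (262, 0)]
264 [(246, 0), (248, 2), (250, -1), (252, 193), (254, 194), (256, 191), (258, 2), (260, -1), (262, -1)]
268 [(246, 2), (248, 0), (250, 187), (252, 191), (254, 192), (256, 186), (258, 0), (260, 1), (262, 3)]
272 [(246, 2), (248, 3), (250, 188), (252, 192), (254, 189), (256, 189), (258, 4), (260, 2), (262, 188)]
276 [(246, 0), (248, 0), (250, 191), (252, 190), (254, 190), (256, 188), (258, 190), (260, 190), (262, 191)]
280 [(246, 1), (248, 0), (250, 2), (252, 0), (254, 1), (256, 2), (258, 0), (260, -1), (262, 1)]
```

Run:
```python
import cv2
i=cv2.imread('pics/top0.png')[195:310,230:480]
cv2.imwrite('pics/crop1.png',cv2.resize(i,None,fx=3.2,fy=3.2,interpolation=cv2.INTER_CUBIC))
```

```text
(no output)
```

View pics/crop1.png

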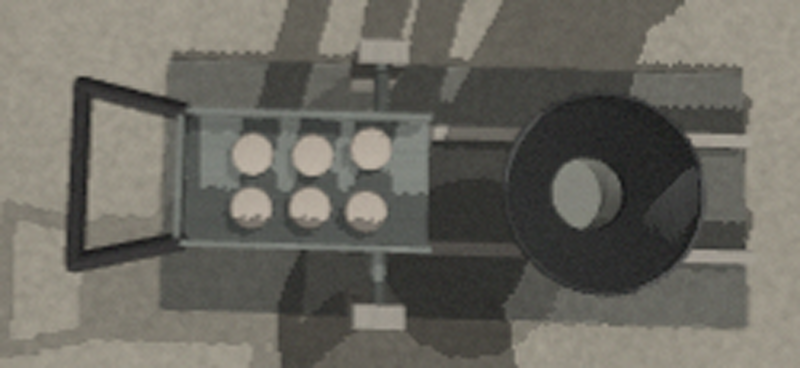

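The uprights put the hinge at (552,-34) with stand yaw about -0.03 rad. That makes the stand origin (550.5,-79.3) and the jar at stand y ≈ -76. I'll grip the funnel rim's -y wall from above and slide the jar home.

Call:
arm_command --plan '[[[0.5,-0.5,0],[0,0,0.2],35],[[1,-1,0],[0,0,0.38],35],[[1,-1,0],[0,0,0.38],35]]' --newtons 60

```text
time_s: 0.48
tool_pos: [210.2, -380.3, 231.2]
tcp_rot: [1.0, -0.014, -0.0, -0.001]
wrist_force: [0.6, -0.6, 0.6]
width: 0.407
grasp_force: 0.0
```

Call:
arm_command --plan '[[[0.5,-0.3,0],[0,0,0],35],[[1,-0.6,0],[0,0,0],35],[[1,-0.6,0],[0,0,0],35]]'

```text
time_s: 0.85
tool_pos: [313.6, -324.8, 231.2]
tcp_rot: [1.0, -0.011, 0.0, 0.0]
wrist_force: [0.0, -0.5, 0.5]
width: 0.407
grasp_force: 0.0
```

Call:
arm_command --plan '[[[0.5,-0.3,0],[0,0,0],35],[[1,-0.6,0],[0,0,0],35],[[1,-0.6,0],[0,0,0],35]]'

```text
time_s: 1.23
tool_pos: [414.7, -268.5, 230.9]
tcp_rot: [1.0, -0.012, 0.0, -0.0]
wrist_force: [-0.0, -0.7, -0.2]
width: 0.413
grasp_force: 0.0
```

Call:
arm_command --plan '[[[0.5,-0.3,0],[0,0,0],30],[[1,-0.6,0],[0,0,0],30],[[1,-0.6,0],[0,0,0],30]]'

```text
time_s: 1.6
tool_pos: [516.0, -212.0, 230.5]
tcp_rot: [1.0, -0.013, -0.0, -0.0]
wrist_force: [-0.7, 0.2, 0.1]
width: 0.35
grasp_force: 0.0
```

Call:
arm_command --plan '[[[0.28,0,0.3],[0,0,0],30],[[0.28,0,0.6],[0,0,0],30],[[0.28,0,0.6],[0,0,0],30],[[0.28,0,0.6],[0,0,0],30]]'

```text
time_s: 2.1
tool_pos: [542.1, -214.6, 172.5]
tcp_rot: [1.0, -0.015, 0.001, 0.001]
wrist_force: [0.4, -0.1, 0.2]
width: 0.351
grasp_force: 0.0
```

Run:
```python
from h import *
a,_=env.capture('scene');b,d=env.capture('top');np.save('pics/t1.npy',d)
i=cv2.resize(a[120:320,110:350],None,fx=2,fy=2);j=cv2.resize(b[180:320,300:480],None,fx=2,fy=2)
o=np.zeros((400,860,3),np.uint8);o[:400,:480]=i;o[:280,480:840]=j
cv2.imwrite('pics/c2.png',o[:, :800]);print(env.get_state()['tool_pos'])
```

```text
[ 542.64388276 -214.13263397  173.05193419]
```

View pics/c2.png

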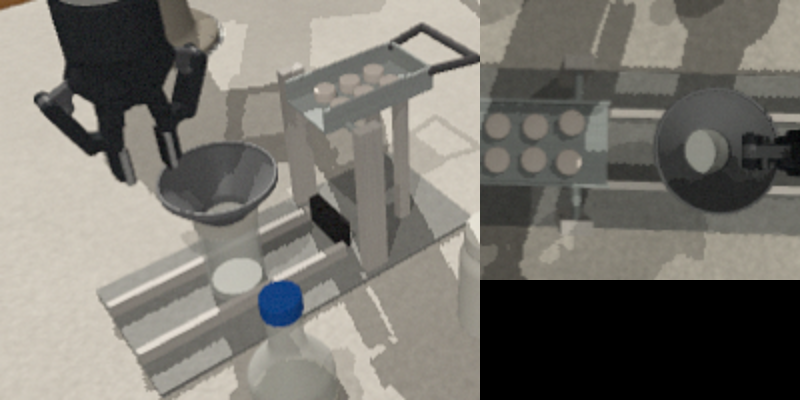

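The left panel shows the fingers straddling the rim's -y edge; the rim is at ~(716,150) in the right panel. Next: shift 5 mm, descend and grip the rim.

Call:
arm_command --plan '[[[0.01,-0.05,0],[0,0,0],30],[[0.01,-0.05,0.2],[0,0,0],30],[[0.01,-0.05,0.35],[0,0,0],30],[[0.01,-0.05,0.35],[0,0,0],30]]'

```text
time_s: 2.7
tool_pos: [543.0, -207.5, 135.3]
tcp_rot: [1.0, -0.015, -0.001, -0.001]
wrist_force: [0.7, 0.2, 1.0]
width: 0.35
grasp_force: 0.0
```

Call:
arm_command --plan '[[[0,0,0],[0,0,0],12],[[0,0,0],[0,0,0],6],[[0,0,0],[0,0,0],0],[[0,0,0],[0,0,0],0],[[0,0,0],[0,0,0],0]]' --newtons 40

```text
time_s: 3.32
tool_pos: [544.2, -208.5, 137.0]
tcp_rot: [1.0, -0.015, 0.001, 0.001]
wrist_force: [1.8, -1.4, 4.3]
width: 0.009
grasp_force: 39.2
```

Call:
arm_command --plan '[[[0,-0.05,0],[0,0,0],0],[[0,-0.1,0],[0,0,0],0],[[0,-0.15,0],[0,0,0],0],[[0,-0.2,0],[0,0,0],0]]'

```text
time_s: 3.82
tool_pos: [548.8, -194.3, 143.1]
tcp_rot: [1.0, -0.015, 0.007, 0.007]
wrist_force: [-0.1, -17.4, 34.6]
width: 0.014
grasp_force: 44.4
```

Run:
```python
from h import *
a,_=env.capture('scene');b,d=env.capture('top')
i=cv2.resize(a[120:320,110:350],None,fx=2,fy=2);j=cv2.resize(b[180:320,300:480],None,fx=2,fy=2)
o=np.zeros((400,860,3),np.uint8);o[:400,:480]=i;o[:280,480:840]=j
cv2.imwrite('pics/c3.png',o[:, :800]);print(env.get_state()['tool_pos'])
```

```text
[ 548.80773134 -193.83302205  143.28940158]
```

View pics/c3.png

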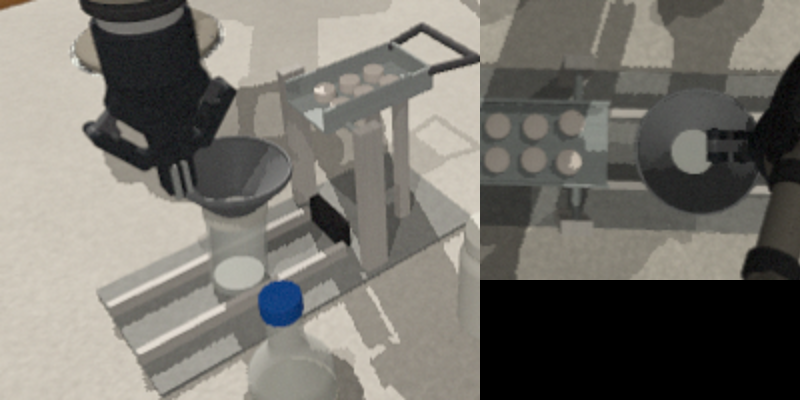

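Left panel: the rim has moved but the jar's base hasn't, so the jar is leaning and jams when pulled by the top. I'll undo this, release, and push low on the jar's body with a tilted tool.

Call:
arm_command --plan '[[[0,0.06,0],[0,0,0],0],[[0,0.13,0],[0,0,0],0],[[0,0.2,0],[0,0,0],0],[[0,0.2,0],[0,0,0],0]]'

```text
time_s: 4.42
tool_pos: [544.3, -208.8, 136.8]
tcp_rot: [1.0, -0.015, 0.001, 0.001]
wrist_force: [2.7, -2.9, 5.9]
width: 0.012
grasp_force: 40.4
```

Call:
arm_command --plan '[[[0,0,0],[0,0,0],10],[[0,0,0],[0,0,0],30],[[0,0,0],[0,0,0],30],[[0,0,-0.3],[0,0,0],30],[[0,0,-0.6],[0,0,0],30]]'

```text
time_s: 5.05
tool_pos: [543.2, -207.6, 196.3]
tcp_rot: [1.0, -0.015, -0.001, -0.0]
wrist_force: [0.2, 0.3, -0.8]
width: 0.351
grasp_force: 0.0
```

Call:
arm_command --plan '[[[0,0.5,-0.1],[0,0,0],0],[[0,0.9,-0.1],[0,0,0],0],[[0,0.9,-0.1],[0,0,0],0]]'

```text
time_s: 5.42
tool_pos: [540.3, -300.3, 205.7]
tcp_rot: [1.0, -0.016, -0.0, 0.0]
wrist_force: [0.1, 1.3, 0.2]
width: -0.002
grasp_force: 0.0
```

Call:
arm_command --plan '[[[0,0,0],[0.2,0,0],0],[[0,0,0],[0.4,0,0],0],[[0,0,0],[0.6,0,0],0],[[0,0,0],[0.8,0,0],0],[[0,0,0],[1,0,0],0]]'

```text
time_s: 6.05
tool_pos: [541.2, -297.2, 206.7]
tcp_rot: [0.923, -0.013, 0.006, -0.385]
wrist_force: [1.0, 1.2, -0.9]
width: 0.001
grasp_force: 0.0
```

Call:
arm_command --plan '[[[0,0,0],[0,0,0],0],[[0,0,0],[0,0,0],0]]'

```text
time_s: 6.3
tool_pos: [541.4, -297.1, 206.6]
tcp_rot: [0.924, -0.013, 0.006, -0.381]
wrist_force: [-0.2, 0.2, 1.0]
width: -0.004
grasp_force: 0.0
```

Run:
```python
from h import *
s=env.get_state();print(s['q'],s['tool_pos'],s['tcp_rot'])
b,d=env.capture('top')
P=cloud('top',d);z=P[...,2];rim=(z>132)&(z<152)
ys,xs=np.nonzero(rim[205:305,380:470]);(cx,cy),r=cv2.minEnclosingCircle(np.c_[xs+380,ys+205].astype(np.float32)); print(cx,cy,r,ray('top',[[cx,cy]],143))
```

```text
[-0.87206832  0.85038855  0.93950476  0.52656203  1.93900224  0.76917255] [ 541.38663081 -297.12647628  206.64572342] [ 0.92431911 -0.01317324  0.00551289 -0.3813532 ]
417.2894592285156 255.32894897460938 32.33890151977539 [[ 545.07678883 -153.98585665  143.        ]]
```

Call:
arm_command --plan '[[[0.04,0.25,0.38],[0,0,0],0],[[0.04,0.49,0.75],[0,0,0],0],[[0.04,0.49,0.75],[0,0,0],0]]'

```text
time_s: 6.72
tool_pos: [545.1, -277.2, 117.6]
tcp_rot: [0.923, -0.013, 0.004, -0.384]
wrist_force: [0.6, -0.3, -0.9]
width: 0.0
grasp_force: 0.0
```

Call:
arm_command --plan '[[[0,0.25,0.38],[0,0,0],0],[[0,0.49,0.75],[0,0,0],0],[[0,0.49,0.75],[0,0,0],0]]'

```text
time_s: 7.1
tool_pos: [545.9, -260.3, 31.2]
tcp_rot: [0.924, -0.013, 0.005, -0.383]
wrist_force: [-0.7, -0.0, 0.4]
width: 0.001
grasp_force: 0.0
```

Call:
arm_command --plan '[[[0,-0.2,0.2],[0,0,0],0],[[0,-0.4,0.4],[0,0,0],0],[[0,-0.4,0.4],[0,0,0],0]]'

```text
time_s: 7.48
tool_pos: [549.2, -204.5, 34.8]
tcp_rot: [0.924, -0.012, 0.007, -0.381]
wrist_force: [-0.3, 0.4, 0.1]
width: -0.003
grasp_force: 0.0
```

Call:
arm_command --plan '[[[0,-0.06,0.06],[0,0,0],0],[[0,-0.12,0.12],[0,0,0],0],[[0,-0.18,0.18],[0,0,0],0],[[0,-0.24,0.24],[0,0,0],0],[[0,-0.28,0.28],[0,0,0],0]]'

```text
time_s: 8.1
tool_pos: [548.9, -164.8, 30.9]
tcp_rot: [0.924, -0.014, 0.006, -0.383]
wrist_force: [0.1, -1.9, 0.9]
width: -0.001
grasp_force: 0.9
```

Run:
```python
from h import *
print(env.get_state()['tool_pos'],env.get_state()['wrist_force'])
a,_=env.capture('scene');b,d=env.capture('top')
P=cloud('top',d);z=P[...,2];rim=(z>132)&(z<152)
ys,xs=np.nonzero(rim[205:305,370:470]);(cx,cy),r=cv2.minEnclosingCircle(np.c_[xs+370,ys+205].astype(np.float32)); print(cx,cy,r,ray('top',[[cx,cy]],143))
i=cv2.resize(a[120:320,110:350],None,fx=2,fy=2);j=cv2.resize(b[180:320,300:480],None,fx=2,fy=2)
o=np.zeros((400,860,3),np.uint8);o[:400,:480]=i;o[:280,480:840]=j
cv2.imwrite('pics/c4.png',o[:, :800])
```

```text
[ 548.91161548 -164.7808211    30.91444409] [ 0.10775768 -1.94125152  0.9053539 ]
421.2676696777344 254.5 51.56195831298828 [[ 546.43497502 -160.85831953  143.        ]]
```

View pics/c4.png

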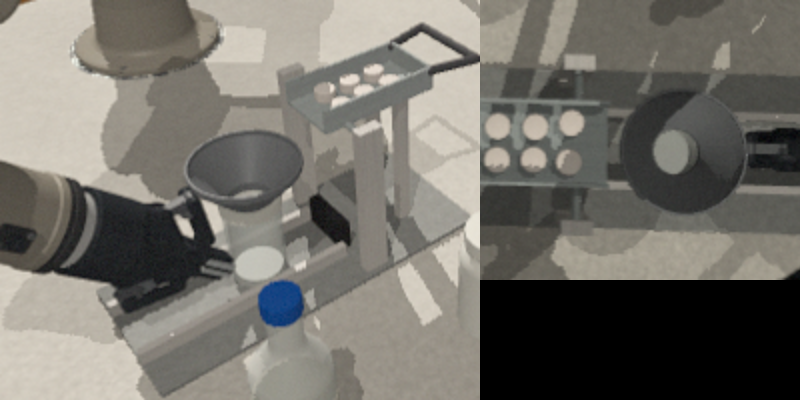

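The jar slides upright, with its rim centre now at about (684,151) in the right panel. Continuing.

Call:
arm_command --plan '[[[0,-0.06,0.06],[0,0,0],0],[[0,-0.12,0.12],[0,0,0],0],[[0,-0.18,0.18],[0,0,0],0],[[0,-0.24,0.24],[0,0,0],0],[[0,-0.27,0.27],[0,0,0],0]]'

```text
time_s: 8.82
tool_pos: [550.1, -126.4, 31.0]
tcp_rot: [0.924, -0.013, 0.006, -0.383]
wrist_force: [1.5, -2.9, 0.5]
width: -0.008
grasp_force: 1.2
```

Call:
arm_command --plan '[[[0,-0.02,0.02],[0,0,0],0],[[0,-0.04,0.04],[0,0,0],0],[[0,-0.05,0.05],[0,0,0],0]]'

```text
time_s: 9.2
tool_pos: [550.2, -120.0, 30.9]
tcp_rot: [0.924, -0.014, 0.006, -0.383]
wrist_force: [1.3, -1.9, -0.2]
width: 0.001
grasp_force: 1.2
```

Call:
arm_command --plan '[[[0,-0.015,0.015],[0,0,0],0],[[0,-0.03,0.03],[0,0,0],0],[[0,-0.03,0.03],[0,0,0],0]]'

```text
time_s: 9.57
tool_pos: [550.3, -115.5, 30.9]
tcp_rot: [0.924, -0.014, 0.006, -0.383]
wrist_force: [0.5, -2.0, -0.2]
width: 0.002
grasp_force: 0.7
```

Run:
```python
from h import *
print(env.get_state()['tool_pos'],env.get_state()['wrist_force'])
b,d=env.capture('top')
P=cloud('top',d);z=P[...,2];rim=(z>125)&(z<150)
rim[:, :365]=0;rim[:,432:]=0;rim[:205]=0;rim[305:]=0
ys,xs=np.nonzero(rim);(cx,cy),r=cv2.minEnclosingCircle(np.c_[xs,ys].astype(np.float32)); print(cx,cy,r,ray('top',[[cx,cy]],143))
```

```text
[ 550.33771792 -115.52814516   30.92587777] [ 0.50809299 -2.00654803 -0.20158051]
391.5274658203125 255.0733184814453 40.10136032104492 [[ 545.89863445 -109.79721638  143.        ]]
```

Call:
arm_command --plan '[[[0,-0.015,0.015],[0,0,0],0],[[0,-0.03,0.03],[0,0,0],0],[[0,-0.03,0.03],[0,0,0],0]]'

```text
time_s: 10.0
tool_pos: [550.8, -113.3, 31.0]
tcp_rot: [0.924, -0.014, 0.006, -0.381]
wrist_force: [-0.9, -9.7, 1.4]
width: -0.003
grasp_force: 4.3
```

Call:
arm_command --plan '[[[0,-0.015,0.015],[0,0,0],0],[[0,-0.02,0.02],[0,0,0],0],[[0,-0.02,0.02],[0,0,0],0]]'

```text
time_s: 10.38
tool_pos: [551.3, -112.8, 31.2]
tcp_rot: [0.925, -0.014, 0.008, -0.379]
wrist_force: [-1.5, -18.9, 4.6]
width: 0.002
grasp_force: 8.0
```

The contact force has risen at TCP y ≈ -113, so the jar is home. Retreating.

Call:
arm_command --plan '[[[0,0.1,-0.1],[0,0,0],0],[[0,0.5,-0.5],[0,0,0],0],[[0,0.9,-0.9],[0,0,0],0],[[0,0.9,-0.9],[0,0,0],0]]'

```text
time_s: 10.88
tool_pos: [546.3, -239.6, 30.3]
tcp_rot: [0.924, -0.015, 0.007, -0.382]
wrist_force: [-0.3, 1.0, -0.2]
width: 0.0
grasp_force: 0.0
```

Call:
arm_command --plan '[[[0,-0.3,-0.3],[0,0,0],0],[[0,-0.6,-0.6],[0,0,0],0],[[0,-0.9,-0.9],[0,0,0],0],[[0,-0.9,-0.9],[0,0,0],0]]'

```text
time_s: 11.38
tool_pos: [547.7, -235.3, 161.5]
tcp_rot: [0.924, -0.012, 0.007, -0.381]
wrist_force: [-0.2, 0.4, -1.5]
width: 0.001
grasp_force: 0.0
```

Call:
arm_command --plan '[[[0,-0.3,-0.3],[-0.2,0,0],0],[[0,-0.6,-0.6],[-0.4,0,0],0],[[0,-0.9,-0.9],[-0.6,0,0],25],[[0,-0.9,-0.9],[-0.8,0,0],25],[[0,-0.9,-0.9],[-1,0,0],25]]'

```text
time_s: 12.0
tool_pos: [546.5, -234.9, 285.2]
tcp_rot: [1.0, -0.014, -0.0, 0.002]
wrist_force: [-1.3, 1.4, -0.8]
width: 0.294
grasp_force: 0.0
```

Run:
```python
from h import *
s=env.get_state();print(s['tool_pos'],s['tcp_rot'])
b,d=env.capture('top')
P=cloud('top',d);z=P[...,2];rim=(z>130)&(z<150)
rim[:, :368]=0;rim[:,440:]=0;rim[:205]=0;rim[305:]=0
ys,xs=np.nonzero(rim);(cx,cy),r=cv2.minEnclosingCircle(np.c_[xs,ys].astype(np.float32)); print(cx,cy,r,ray('top',[[cx,cy]],143))
print('bar',[P[y,x].round(1) for y in (240,250,258) for x in (252,254,256)])
cv2.imwrite('pics/c5.png',cv2.resize(b[180:320,230:480],None,fx=3,fy=3))
```

```text
[ 546.54692888 -234.94800489  285.20094753] [ 9.99899638e-01 -1.40079667e-02 -2.07516125e-04  2.10897196e-03]
375.0 254.5 31.89445686340332 [[547.14182419 -81.37676843 143.        ]]
bar [array([572.4, 124.6, 186.3]), array([572. , 120.3, 192.2]), array([572.1, 117.5, 189.5]), array([556. , 124.1, 188.3]), array([555.9, 120.3, 191.5]), array([555.8, 117.1, 191.1]), array([543. , 123.3, 191.9]), array([543. , 120.2, 191.3]), array([542.9, 116.8, 191.9])]
```

View pics/c5.png

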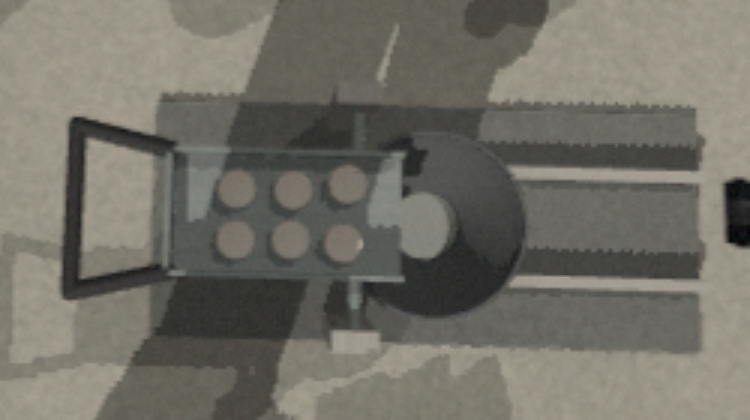

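The jar is under the lip with its outer rim edge at (525,225) in the crop, which puts its axis at y ≈ -78, so it is home. The bar is at (556,120.5). Moving above the bar.

Call:
arm_command --plan '[[[0,-0.45,0],[0,0,0],30],[[0,-0.89,0],[0,0,0],30]]'

```text
time_s: 12.3
tool_pos: [548.6, -144.8, 283.8]
tcp_rot: [1.0, -0.015, -0.002, -0.001]
wrist_force: [-0.2, -0.2, 0.3]
width: 0.35
grasp_force: 0.0
```

Call:
arm_command --plan '[[[0,-0.45,0],[0,0,0],30],[[0,-0.89,0],[0,0,0],30]]'

```text
time_s: 12.55
tool_pos: [551.1, -55.8, 283.8]
tcp_rot: [1.0, -0.014, -0.002, -0.001]
wrist_force: [0.1, 0.1, -0.3]
width: 0.352
grasp_force: 0.0
```

Call:
arm_command --plan '[[[0,-0.45,0],[0,0,0],30],[[0,-0.89,0],[0,0,0],30]]'

```text
time_s: 12.8
tool_pos: [553.7, 33.1, 283.8]
tcp_rot: [1.0, -0.014, -0.002, -0.001]
wrist_force: [-0.2, -0.3, 0.4]
width: 0.349
grasp_force: 0.0
```

Call:
arm_command --plan '[[[0,-0.45,0],[0,0,0],30],[[0,-0.88,0],[0,0,0],30],[[0,-0.88,0],[0,0,0],30],[[0,-0.88,0],[0,0,0],30]]'

```text
time_s: 13.3
tool_pos: [556.8, 118.8, 284.3]
tcp_rot: [1.0, -0.014, -0.001, 0.0]
wrist_force: [1.0, -0.9, 0.1]
width: 0.352
grasp_force: 0.0
```

Call:
arm_command --plan '[[[0,-0.02,0.3],[0,0,0],30],[[0,-0.02,0.6],[0,0,0],30],[[0,-0.02,0.6],[0,0,0],30]]'

```text
time_s: 13.68
tool_pos: [555.9, 119.6, 223.1]
tcp_rot: [1.0, -0.016, -0.003, 0.0]
wrist_force: [0.4, 0.7, -1.0]
width: 0.354
grasp_force: 0.0
```

Call:
arm_command --plan '[[[0,0,0.2],[0,0,0],30],[[0,0,0.4],[0,0,0],30],[[0,0,0.56],[0,0,0],30],[[0,0,0.56],[0,0,0],30]]'

```text
time_s: 14.18
tool_pos: [557.1, 120.5, 169.0]
tcp_rot: [1.0, -0.015, -0.001, 0.0]
wrist_force: [0.4, 0.3, -0.3]
width: 0.353
grasp_force: 0.0
```

Call:
arm_command --plan '[[[0,0,0],[0,0,0],14],[[0,0,0],[0,0,0],6],[[0,0,0],[0,0,0],4],[[0,0,0],[0,0,0],4],[[0,0,0],[0,0,0],4]]' --newtons 30

```text
time_s: 14.8
tool_pos: [558.0, 119.4, 170.6]
tcp_rot: [1.0, -0.015, 0.001, 0.001]
wrist_force: [0.1, -6.9, 0.7]
width: 0.105
grasp_force: 29.2
```

Call:
arm_command --plan '[[[0,0.027,-0.153],[0,0,0],4],[[0,0.07,-0.304],[0,0,0],4],[[0,0.128,-0.449],[0,0,0],4],[[0,0.2,-0.588],[0,0,0],4],[[0,0.2,-0.588],[0,0,0],4]]'

```text
time_s: 15.42
tool_pos: [557.1, 99.9, 229.5]
tcp_rot: [1.0, -0.015, 0.001, 0.0]
wrist_force: [1.2, -4.0, -4.6]
width: 0.101
grasp_force: 29.3
```

Run:
```python
from h import *
s=env.get_state();print(s['tool_pos'],s['tcp_rot'],s['wrist_force'],s['width'])
a,_=env.capture('scene');b,d=env.capture('top')
o=np.zeros((400,800,3),np.uint8);o[:,:400]=cv2.resize(a[100:300,180:380],None,fx=2,fy=2);o[:,400:]=cv2.resize(b[160:320,260:420],(400,400))
cv2.imwrite('pics/c6.png',o)
```

```text
[557.07390286  99.85434268 229.51285525] [ 9.99882693e-01 -1.52974122e-02  6.53600289e-04  4.02499771e-04] [ 1.18298831 -3.95696287 -4.59984566] 0.10125285716427075
```

View pics/c6.png

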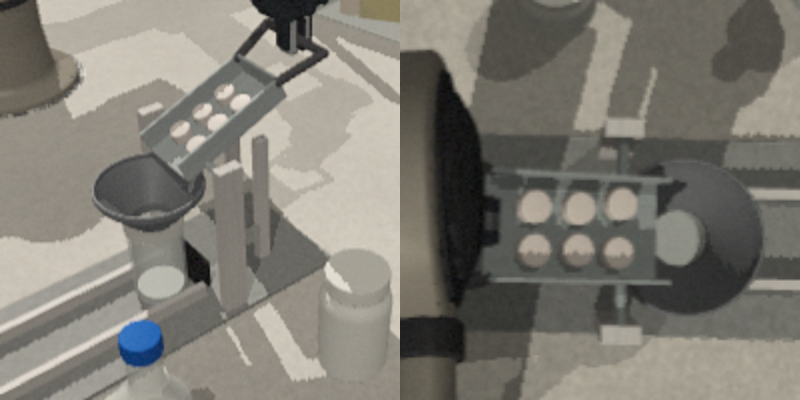

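The tray is up at 0.4 rad, with all six tablets still resting at (520-640, 190-265) in the right panel. Raising it slowly now.

```bash
cat > cnt.py <<'E'
from h import *
b,d=env.capture('top');P=cloud('top',d);hsv=cv2.cvtColor(b,cv2.COLOR_BGR2HSV)
B=b.astype(int);m=((B[...,2]-B[...,0]>12)&(B[...,2]>95)&(P[...,2]>60)).astype(np.uint8)
m[:,:285]=0;m[:,415:]=0;m[:215]=0;m[285:]=0
n,l,s,c=cv2.connectedComponentsWithStats(m)
print([(s[i,4],c[i].round(),P[l==i].mean(0).round()) for i in range(1,n) if s[i,4]>15])
E
python3 cnt.py
```

```text
[(np.int32(146), array([348., 241.]), array([569., -33., 180.])), (np.int32(151), array([313., 242.]), array([567.,  24., 204.])), (np.int32(148), array([331., 243.]), array([566.,  -5., 192.])), (np.int32(134), array([313., 259.]), array([540.,  23., 215.])), (np.int32(129), array([331., 259.]), array([540.,  -4., 192.])), (np.int32(121), array([347., 261.]), array([537., -30., 188.]))]
```

Call:
arm_command --plan '[[[0,0.02,-0.033],[0,0,0],4],[[0,0.041,-0.066],[0,0,0],4],[[0,0.063,-0.099],[0,0,0],4],[[0,0.085,-0.131],[0,0,0],4],[[0,0.085,-0.131],[0,0,0],4]]'

```text
time_s: 16.2
tool_pos: [556.7, 92.4, 241.7]
tcp_rot: [1.0, -0.015, 0.0, -0.0]
wrist_force: [3.7, -3.0, -5.4]
width: 0.102
grasp_force: 29.2
```

```bash
python3 cnt.py
```

```text
[(np.int32(144), array([348., 241.]), array([569., -34., 181.])), (np.int32(155), array([315., 242.]), array([566.,  20., 214.])), (np.int32(151), array([332., 243.]), array([565.,  -7., 194.])), (np.int32(135), array([316., 259.]), array([539.,  20., 215.])), (np.int32(123), array([332., 259.]), array([539.,  -7., 207.])), (np.int32(117), array([348., 261.]), array([537., -32., 182.]))]
```

Call:
arm_command --plan '[[[0,0.024,-0.031],[0,0,0],4],[[0,0.048,-0.061],[0,0,0],4],[[0,0.048,-0.061],[0,0,0],4],[[0,0.048,-0.061],[0,0,0],4]]'

```text
time_s: 16.75
tool_pos: [556.6, 88.0, 247.9]
tcp_rot: [1.0, -0.015, 0.0, -0.0]
wrist_force: [3.4, 0.2, -0.5]
width: 0.1
grasp_force: 29.4
```

```bash
python3 cnt.py
```

```text
[(np.int32(122), array([286., 263.]), array([536.,  31., 605.])), (np.int32(155), array([325., 243.]), array([565.,   5., 208.])), (np.int32(293), array([353., 243.]), array([566., -43., 175.])), (np.int32(128), array([325., 260.]), array([539.,   5., 204.])), (np.int32(120), array([346., 260.]), array([539., -30., 190.])), (np.int32(112), array([361., 261.]), array([536., -53., 183.]))]
```

Call:
arm_command --plan '[[[0,0,0],[0,0,0],4],[[0,0,0],[0,0,0],4],[[0,0,0],[0,0,0],4],[[0,0,0],[0,0,0],4]]'

```text
time_s: 17.3
tool_pos: [556.6, 88.1, 247.7]
tcp_rot: [1.0, -0.015, 0.0, -0.0]
wrist_force: [3.4, 4.7, 0.8]
width: 0.102
grasp_force: 29.6
```

```bash
python3 cnt.py
```

```text
[(np.int32(121), array([286., 264.]), array([536.,  31., 605.])), (np.int32(283), array([376., 251.]), array([554., -86., 116.]))]
```

Run:
```python
from h import *
a,_=env.capture('scene');b,d=env.capture('top')
o=np.zeros((400,800,3),np.uint8);o[:,:400]=cv2.resize(a[170:290,210:330],(400,400));o[:,400:]=cv2.resize(b[205:305,320:420],(400,400))
cv2.imwrite('pics/c7.png',o)
P=cloud('top',d);print(P[240:264:3,366:388:3,2].round().astype(int))
```

```text
[[112 108 109 109 109 112 117 121]
 [106 101 101 105 105 107 114 116]
 [ 26  51  10  12  93 103 108 115]
 [ 46  55  92  94  22  98 107 113]
 [ 54  92  98  99  96  45 102 110]
 [ 51  88  93 102  98  36 105 110]
 [ 24  77  89  98  90  42 104 109]
 [ 63  74  71  45  13 100 109 112]]
```

View pics/c7.png

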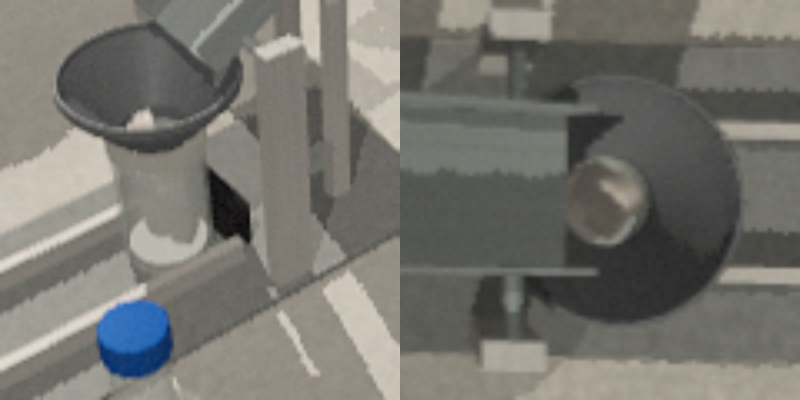

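The tray is empty, and the tablets have bridged in the throat at (605,200) of the right panel. Lowering the tray under control, then poking them loose.

Call:
arm_command --plan '[[[0,-0.092,0.126],[0,0,0],4],[[0,-0.171,0.261],[0,0,0],4],[[0,-0.235,0.403],[0,0,0],4],[[0,-0.286,0.551],[0,0,0],4],[[0,-0.321,0.703],[0,0,0],4]]'

```text
time_s: 18.08
tool_pos: [557.5, 118.9, 175.7]
tcp_rot: [1.0, -0.015, -0.0, 0.001]
wrist_force: [4.9, -8.6, -0.5]
width: 0.101
grasp_force: 29.3
```

Call:
arm_command --plan '[[[0,-0.012,0.07],[0,0,0],4],[[0,-0.012,0.077],[0,0,0],4],[[0,-0.012,0.077],[0,0,0],4]]'

```text
time_s: 18.45
tool_pos: [557.7, 119.4, 172.6]
tcp_rot: [1.0, -0.015, 0.001, 0.001]
wrist_force: [-6.5, -8.6, 25.8]
width: 0.098
grasp_force: 31.9
```

```bash
python3 cnt.py
python3 - <<'E'
from h import *
b,d=env.capture('top');P=cloud('top',d)
q=P[235:262,300:335].reshape(-1,3);print('traytilt',np.linalg.lstsq(np.c_[q[:,1],np.ones(len(q))],q[:,2],rcond=None)[0])
print(P[240:270:3,366:388:3,2].round().astype(int))
E
```

```text
[(np.int32(72), array([367., 258.]), array([542., -73.,  88.]))]
traytilt [ -0.22865232 176.56288087]
[[109 110 108 105 110 114 117 120]
 [103 103 104 103 107 110 114 114]
 [ 28  48  13  14  94 106 108 112]
 [ 42  55  52  13  18  99 105 113]
 [ 87  54  55  41  11  46 105 110]
 [ 86  63  59  44  41  38 103 108]
 [ 84  70  59  44  13  42 107 110]
 [ 66  67  55  39  15 101 106 109]
 [ 65  65  56  10  97 103 109 114]
 [107 105 102 105 105 108 111 118]]
```

Call:
arm_command --plan '[[[0,0,0],[0,0,0],14],[[0,0,0],[0,0,0],30],[[0,0,0],[0,0,0],30],[[0,0,-0.4],[0,0,0],30],[[0,0,-0.9],[0,0,0],30]]'

```text
time_s: 19.18
tool_pos: [556.5, 121.0, 258.7]
tcp_rot: [1.0, -0.015, -0.002, 0.0]
wrist_force: [1.3, 0.0, 0.4]
width: 0.353
grasp_force: 0.0
```

```bash
python3 cnt.py
python3 - <<'E'
from h import *
a,_=env.capture('scene');b,d=env.capture('top')
P=cloud('top',d)
print(P[240:270:3,360:388:3,2].round().astype(int))
print('bar',P[250,250:260].round())
o=np.zeros((400,800,3),np.uint8);o[:,:400]=cv2.resize(a[170:290,210:330],(400,400),interpolation=cv2.INTER_CUBIC);o[:,400:]=cv2.resize(b[225:285,345:405],(400,400),interpolation=cv2.INTER_CUBIC)
cv2.imwrite('pics/c8.png',o)
E
```

```text
[(np.int32(79), array([367., 258.]), array([542., -72.,  96.]))]
[[167 170 110 109 106 110 111 114 116 120]
 [169 165 105 102 103 103 105 112 111 115]
 [168 169  31  49  14  15  93 106 109 114]
 [169 167  40  54  55  10  18  98 106 110]
 [170 167  86  56  54  41  13  48 104 109]
 [167 169  89  63  58  43  40  41 102 107]
 [167 167  84  68  61  44  11  40 105 111]
 [171 169  66  67  58  38  11  98 107 112]
 [167 169  64  63  55  10  97 103 106 114]
 [168 166 107 101 105 102 107 108 110 117]]
bar [[545.  56. 602.]
 [545.  55. 603.]
 [545.  55. 601.]
 [545.  54. 599.]
 [545.  54. 597.]
 [545.  53. 597.]
 [545.  53. 595.]
 [545.  52. 594.]
 [545.  52. 592.]
 [545.  52. 590.]]
```

View pics/c8.png

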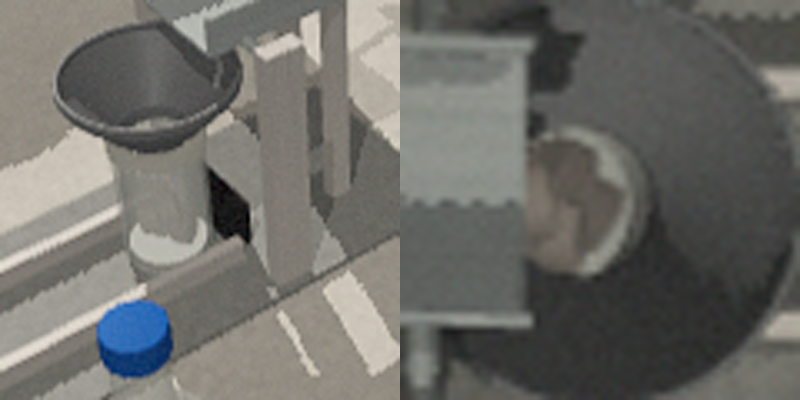

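The bridge has mostly collapsed. In the right panel, tablets show inside the throat at (535-625, 150-270), and the top one is at z ≈ 88. My picture budget is spent, so I'll check the jar's contents by numbers.

Run:
```python
from h import *
a,d=env.capture('scene')
old=cv2.resize(cv2.imread('pics/c6.png')[:,:400],(200,200),interpolation=cv2.INTER_AREA).astype(int)
new=a[100:300,180:380].astype(int)
c=env.calibration('scene');K=np.array([[c['fx'],0,c['cx']],[0,c['fy'],c['cy']],[0,0,1]])
pr=lambda p:cv2.projectPoints(np.array(p,float).reshape(-1,1,3),cv2.Rodrigues(c['R'])[0],c['t'],K,c['D'])[0].reshape(-1,2).round(1)
print('axis px z=6,30,50,70,90,100,143',pr([[550.5,-79,z] for z in (6,30,50,70,90,100,143)]).tolist())
P=cloud('scene',d)
print('absdiff / R-B new');
for r in range(202,252,3):
    print(r,np.abs(new-old).sum(2)[r-100,240-180:284-180:3],(new[...,2]-new[...,0])[r-100,60:104:3],P[r,240:284:3,2].round().astype(int))
```

```text
axis px z=6,30,50,70,90,100,143 [[261.2, 243.3], [260.2, 235.0], [259.3, 227.9], [258.4, 220.6], [257.4, 213.1], [256.9, 209.2], [254.8, 192.0]]
absdiff / R-B new
202 [ 4  5  4 15  3 18  2  5  8  4 10 23  4  6 35] [ 0 -1  0  1  1  2  2  1  0 -3 -1  7  0 16 16] [116 110 107 104 102 103  99 100 105 107 112 144 139   2   1]
205 [15  9  3  3  3 17 16 14 30 46  7 22 17 27 37] [ 4  1  1  0  1  7  6  4  0  6  3  0 20 17  7] [113 108 106  99  94  93  92  94  99 144 143 138   2   0   2]
208 [ 6  7 50 32 21 13 13 18 23 15  6  3  4  7  2] [ 4  6  3  7  8  4  3  4  4 -1  7 19 14  9 10] [143 143 144 145 146 145 144 143 140 138 128   1   2   7   8]
211 [29 20  6  7  8 13  3 10  6  5  4 19  4 10  6] [14  2  4  1  2  3  0  0  0 11 14 10 10  8  8] [  2 137 139 139 139 138 137 133 125 589 103   8   7   8   9]
214 [14  6 12 25  4  2  6 34  4  1  3  1  1  1  3] [19 16 12 -1 -2 -1  1 -4 12 14 14 10  8  8 11] [  1 100 104 114 116 116 113 106 101 102  95   8   8   8   6]
217 [ 0 34 11  3  3  2  5  3  7  7  3  2  4  4  8] [17 13 13 13 14 13 14 12 13 12  5  9  7 10  9] [  1  93 100 102 104 103 104 102 100  9
[... 962 characters left out ...]
14  18  11] [ 8  9 12  6 11 10 11 11 13 11  9  7 -5 11 -7] [15 13 29 41 45 47 47 45 44 40 35 21 15 25 24]
241 [  8  23   8  26   2   2  36 107 161 190   3   6  21  47   8] [ 8  5 12 14 13 10 10 10 12 10  7  3  7 16 10] [ 8  7  9 30 36 39 37 36 37 31 26 16  5 21 24]
244 [ 7 10 16  6 10  3  1  1  6  5 11  6  5  6  3] [ 7  7  4  8 11 11 10  9  9 10  8 11 15 16 12] [ 8  8  9 23 26 30 28 28 29 24 17 22 23 21 17]
247 [11 13  1  3 16  2  1  6 17 15  4  2 11  3  7] [ 5  7 10  9  9 12 10 10 11 12 15 11  9 11 12] [ 9  6  8 13 18 21 22 21 18 21 23 25 18 15  9]
250 [ 2  7  1  8  7  3 22 21  5  2 11  5  4  3  3] [11 10 11  9  8 11  6  9 15 12 12 16 14  9  7] [ 9  8  7  8 10 12 12 21 23 22 20 14  7  6  6]
```

Run:
```python
from h import *
D=[];B=[]
for _ in range(6):
    b,d=env.capture('top');D.append(d);B.append(b.astype(float))
d=np.median(D,0);b=np.mean(B,0);P=cloud('top',d)
print('y',P[255,363:386,1].round().astype(int)); 
for r in range(243,269): print(r,int(P[r,374,0]),' '.join('%3d'%v for v in P[r,362:386,2]),'|',' '.join('%3d'%v for v in b[r,362:386,2]))
```

```text
y [ -59  -67  -69  -71  -73  -76  -79  -81  -83  -85  -89  -90  -93  -94
  -97  -99 -104 -105 -105 -105 -101 -102 -104]
243 568 167 167 107 105 105 103 103 102 102 102 103 101 103 102 103 105 106 106 106 109 108 110 113 112 | 140 122  62  48  63  88  96  95  94  95  93  91  91  91  90  90  91  89  90  87  88  87  86  85
244 566 167 168 105 104 103 100  95  11  11  12  15  25  95  96 101 103 103 105 105 107 108 109 110 113 | 142 121  47  49  71  95 105 115 127 129 121 110  92  85  87  88  88  89  87  88  87  85  87  84
245 567 167 167 103 100  12  11  11  44  11  12  11  11  14  28  42  97 103 102 105 105 107 107 109 111 | 141 121  60  70 106 125 104 112 125 135 140 139 126 118 101  81  82  86  88  86  86  86  83  82
246 565 167 166  99  21  28  27  42  47  50  48  12  12  12  13  25  39  96 101 102 105 106 108 109 110 | 141 126  94  99  84  87  80  81  85  92 115 134 136 130 117 108  87  82  86  85  84  82  82  82
247 564 167 166  27  33  32  40  47  50  52  51  50  48  10  11  12  25  37  93 102 103 104 105 107 109 | 142 126  85  87  82  79  81  83  88  87  85  89 119 138 126 114 10
[... 3571 characters left out ...]
90  76  53  56  62  77  85  89  91 105 126 135 124  81  48  41  46  49  44  47  46  48  45  45
266 526 167 166 107 105 104 103 103 100  94  93  93  94  99 101 102 103 104 104 107 107 108 111 111 112 |  92  76  53  52  54  53  49  51  51  65  84  74  42  45  50  49  48  47  47  47  46  45  45  47
267 525 166 167 108 107 106 105 103 104 102 103 103 102 104 104 104 104 107 106 107 109 110 111 112 113 |  92  76  52  51  50  52  52  50  51  52  51  51  51  51  48  47  47  49  47  48  45  46  48  46
268 523 167 168 110 109 108 106 106 107 105 104 105 104 105 106 105 107 107 109 111 109 112 113 114 114 |  91  76  52  52  51  50  51  51  51  53  51  51  50  50  47  50  48  48  47  50  45  48  47  47
```

The pile reads as clean disc shapes with tops at 44, 54, 67 and 86 mm. The highest stands on edge, centre at jar height ≈ 69 mm. I'll move the arm clear, then check the hidden funnel side, the tray and the jar pose.

Call:
arm_command --plan '[[[0,0,-0.6],[0,0,0],30],[[-0.5,0,-0.9],[0,0,0],30],[[-1,-0.6,-0.9],[0,0,0],30],[[-1,-1,-0.9],[0,0,0],30],[[-1,-1,-0.9],[0,0,0],30]]'

```text
time_s: 20.3
tool_pos: [459.2, 226.6, 349.2]
tcp_rot: [1.0, -0.012, -0.0, -0.0]
wrist_force: [0.2, 0.3, -0.4]
width: 0.35
grasp_force: 0.0
```

Call:
arm_command --plan '[[[0,-0.5,0],[0,0,0],30],[[0,-1,0],[0,0,0],30],[[0,-1,0],[0,0,0],30]]'

```text
time_s: 20.68
tool_pos: [463.4, 325.7, 347.9]
tcp_rot: [1.0, -0.013, -0.001, 0.0]
wrist_force: [0.3, -0.6, -0.5]
width: 0.356
grasp_force: 0.0
```

Run:
```python
from h import *
J=np.array([549.5,-79.3])
for n in('scene','top'):
    a,d=env.capture(n);P=cloud(n,d).reshape(-1,3);c=a.reshape(-1,3).astype(int)
    r=np.hypot(*(P[:,:2]-J).T);m=(r<50)&(P[:,2]>90)&(P[:,2]<136)
    if n=='scene': m&=True
    Q=P[m];zc=100+(r[m]-20.5)*36/31.5;e=Q[:,2]-zc
    ang=np.degrees(np.arctan2(Q[:,1]-J[1],Q[:,0]-J[0]))
    for lo in range(-180,180,30):
        k=(ang>=lo)&(ang<lo+30)
        if k.sum():print(n,lo,k.sum(),'resid',np.percentile(e[k],[5,50,95,100]).round(1),'zmin',Q[k,2].min().round())
    if n=='top':
        P=P.reshape(400,640,3)
        q=P[236:266,297:355].reshape(-1,3);print('tray floor z',np.percentile(q[:,2],[1,50,99]))
        Mb=np.abs(P-np.array([556,120,188]));k=(Mb[...,0]<30)&(Mb[...,1]<12)&(Mb[...,2]<20);print('bar',k.sum(),P[k].mean(0),P[k][:,2].max())
        z=P[...,2];rim=(z>134)&(z<150);rim[:,:368]=0;rim[:,415:]=0;rim[:205]=0;rim[305:]=0
        R=P[rim];o=np.hypot(*(R[:,:2]-J).T)>47;R=R[o];A=np.c_[2*R[:,:2],np.ones(len(R))];s=np.linalg.lstsq(A,(R[:,:2]**2).sum(1),rcond=None)[0];print('rim ctr',s[:2],np.sqrt(s[2]+s[0]**2+s[1]**2))
```

```text
scene -180 186 resid [-2.6  1.1  3.9  5.2] zmin 91.0
scene -150 114 resid [-0.6  1.9  4.1  5.7] zmin 101.0
scene -120 45 resid [-15.7   1.7   3.1   3.8] zmin 93.0
scene -90 46 resid [-18.8  -9.8  -1.1  -0.8] zmin 91.0
scene -60 81 resid [-17.5  -5.7  -0.2   0.1] zmin 90.0
scene -30 80 resid [-17.5  -5.7   0.2   0.6] zmin 90.0
scene 0 43 resid [-16.8  -7.7  -0.1   0.2] zmin 91.0
scene 30 35 resid [-15.4   3.    5.    5.6] zmin 92.0
scene 60 108 resid [1.1 3.2 4.9 6. ] zmin 102.0
scene 90 142 resid [-1.9  2.2  5.2  6.9] zmin 95.0
scene 120 207 resid [-5.2  1.1  4.6  6.7] zmin 91.0
scene 150 207 resid [-4.2  0.6  4.2  6. ] zmin 92.0
top -180 185 resid [-3.4 -0.6  1.8  3. ] zmin 93.0
top -150 198 resid [-2.8 -0.3  2.   2.9] zmin 93.0
top -120 195 resid [-2.   0.7  2.9  4.1] zmin 93.0
top -90 208 resid [-1.3  1.5  3.8  6.2] zmin 93.0
top -60 200 resid [0.2 2.5 5.4 7.6] zmin 91.0
top -30 182 resid [0.7 3.7 5.9 7.7] zmin 93.0
top 0 152 resid [1.5 4.  5.9 7.5] zmin 94.0
top 30 10 resid [1.6 3.3 6.3 6.9] zmin 100.0
top 120 27 resid [-1.7  0.   2.3  2.4] zmin 103.0
top 150 166 resid [-2.9 -0.5  1.3  2.5] zmin 94.0
tray floor z [164.68023456 167.80498195 171.04424914]
bar 229 [555.66745929 119.59587194 190.3037124 ] 193.97173622478354
rim ctr [547.70293359 -79.68279857] 51.660212236620914
```

Run:
```python
from h import *
b,d=env.capture('top');P=cloud('top',d)[...,2];Q=cloud('top',np.load('pics/top0.npy'))[...,2]
m=((P-Q>7)&(P-Q<30)&(P<40)).astype(np.uint8);m=cv2.morphologyEx(m,cv2.MORPH_OPEN,np.ones((4,4)))
n,l,s,c=cv2.connectedComponentsWithStats(m);print(s[1:].tolist())
if n==1: print(env.hand_in())
```

```text
[]
the job is handed in; nothing more can be done
None
```

The job is handed in, but I haven't seen a verdict: the jar is home and upright, the tray was lowered under control and reads level and empty, and the funnel is clear. I saw four tablets in the jar and infer the other two lie beneath them, since none was found on the table or stand.

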